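Check a scrap offcut on the alloy meter and sort it

TASK

Check the aluminium offcut on the alloy meter: first turn the meter's dial so that its pointed nose lines up with the raised tab on the bezel, then lay the offcut flat in the cradle of the test stand and let go of it. Push the stand's sprung plunger fully down for a moment and let it come back up, then take the offcut out of the cradle and put it in the blue crate. Leave the dial on its mark, and leave the brass coupling, the can and the wrench alone.

Things in the scene. Friction and masses are not known exactly. Their poses are not given: they have to be found in the camera images.
- meter: Alloy meter, a fixed grey wedge-shaped box 164 mm deep (its x), 150 mm wide (its y), 126 mm tall at the back, 43 mm at its low front edge. Origin: centre of its underside. Its front (its own -x) faces roughly the robot's left. Its panel slopes 30 deg, facing front and up, so the dial axis leans 30 deg from vertical towards the front. The printed ticks mean nothing here.
- dial_grip (a point): Grip point of the black dial, on its axis, 32 mm out from the panel. z points out of the panel; y along the grip bar to its nose. The bar is 16 mm wide, 60 mm long and stands 8 to 40 mm above the panel, on a round skirt 72 mm across. A low nose, 10 mm wide, sticks out of one end of the bar to 39 mm from the axis; a white line on top runs to it.
- dial (a joint): Angle of the dial, rad, 0 to 2.8; grows clockwise as seen looking at the panel. 0: nose points along the meter's own +y; 1.57: nose points up the slope. Takes about 0.06 N m to turn and stays where it is left. The nose is on the tab when this equals bezel.
- bezel_tab (a point): Top of the dark raised index tab (7 x 15 mm, 6 mm high) on the flat round bezel, 118 mm across, around the dial; the tab is centred 51.5 mm from the dial's axis. y points from the axis outwards along the tab, z out of the panel.
- bezel (a joint): Angle of the bezel's tab, same zero and direction as dial. It is locked.
- stand: Test stand, a fixed dark steel plate 230 mm (x) by 120 mm (y), 20 mm thick, with the cradle on its front (-x) part and a grey housing, 60 x 60 mm, top at 90 mm, on its back part, centred 85 mm behind the origin. Origin: centre of its underside.
- cradle (a point): Middle of the cradle's floor, 20 mm above the table. The cradle is a shallow nest 140 mm long along the stand's x and 54 mm wide along y, inside steel rails 8 mm thick and 10 mm high (their tops are 30 mm above the table).
- plunger_top (a point): Middle of the top of the plunger's black mushroom head, 50 mm across, 14 mm thick, on a stem above the grey housing; 130 mm above the table when up. It lies 120 mm beyond the cradle's middle along the stand's x.
- plunger (a joint): How far the plunger is pressed, m: 0 up, 0.020 fully down. The spring pushes back with 3.5 N at the top and 10.5 N at the bottom.
- offcut: The aluminium offcut, a square slotted profile 120 mm long (its x), 40 mm wide and 40 mm high, about 0.25 kg, lying on the rubber mat. Origin: centre of its underside.
- offcut_center (a point): The middle of the offcut, 20 mm above its underside.
- crate: Blue lattice-walled crate, fixed, 240 mm (x) by 180 mm (y), 65 mm high, walls 4 mm, floor 5 mm thick. Origin: centre of its underside.
- mat: Black rubber mat, 260 mm (x) by 200 mm (y), 4 mm thick, fixed. The offcut and the coupling start on it. Origin: centre of its underside.
- coupling: Bystander: upright brass pipe coupling, 48 mm across, 64 mm tall. Origin: centre of its underside.
- can: Bystander: upright steel can, 66 mm across, 115 mm tall. Origin: centre of its underside.
- wrench: Bystander: steel wrench, 180 mm long, lying flat. Origin: on its underside.
Things that resemble listed ones, but are neither listed nor needed, are in the scene too. Several things look just like the offcut: the one meant starts farthest to the robot's right.

How it is judged (in metres and radians):
On the way, in this order (a step that is already met when the one before it is completed fails the run):
1. the dial's nose is lined up with the bezel's tab (within 7 degrees) (angle between the y axis of dial_grip and the y axis of bezel_tab, either way round below 0.12 rad), for 0.3 s.
2. with the dial on its mark, the offcut lies flat in the cradle, let go (angle between the y axis of dial_grip and the y axis of bezel_tab, either way round below 0.12 rad and x of offcut_center in the frame of cradle between -0.016 and 0.016 m and y of offcut_center in the frame of cradle between -0.012 and 0.012 m and z of offcut_center in the frame of cradle between 0.015 and 0.025 m and contact force between the fingers and offcut below 0.1 N), for 0.3 s.
3. with the offcut lying in the cradle and the dial on its mark, the plunger is pushed fully down (more than 17 of its 20 mm) (angle between the y axis of dial_grip and the y axis of bezel_tab, either way round below 0.12 rad and x of offcut_center in the frame of cradle between -0.016 and 0.016 m and y of offcut_center in the frame of cradle between -0.012 and 0.012 m and z of offcut_center in the frame of cradle between 0.015 and 0.025 m and value of joint plunger above 0.017 m), for 0.1 s.
4. the plunger is back up and the offcut lies in the crate (value of joint plunger below 0.004 m and x of offcut_center in the frame of crate between -0.115 and 0.115 m and y of offcut_center in the frame of crate between -0.085 and 0.085 m and z of offcut_center in the frame of crate below 0.055 m and linear speed of offcut below 0.03 m/s), for 0.2 s.
At the end, for the whole second after the job is handed in: The offcut lies at rest inside the crate (its middle within the walls, no more than 55 mm above the crate's underside), released; the dial's nose is within 7 degrees (0.12 rad) of the bezel's tab; the plunger is up (less than 4 mm down) (all of step 4 and angle between the y axis of dial_grip and the y axis of bezel_tab, either way round below 0.12 rad and contact force between the fingers and offcut below 0.1 N); the robot touches nothing.
It fails at once if the coupling is pushed aside by more than 25 mm or tipped over (distance of coupling from where it was at the start of the episode above 0.025 m or angle between coupling's own z axis and vertical above 0.5 rad).
It fails at once if the can is pushed aside by more than 25 mm or tipped over (distance of can from where it was at the start of the episode above 0.025 m or angle between can's own z axis and vertical above 0.5 rad).
It fails at once if the wrench is pushed aside by more than 25 mm (distance of wrench from where it was at the start of the episode above 0.025 m).
It also fails if it takes over 72 s, if anything falls off the work surface, if the arm or the gripper's body presses on something with over 40 N, if the wrist force passes 120 N, or if a joint passes its speed limit or range.

ROBOT

A 6-joint arm with a two-finger parallel gripper is mounted at the origin on the work surface. World frame = base frame: x ahead of the robot, y to its left, z up, the work surface at z = 0. Lengths are in m, angles in degrees, forces in N, time in s.
With the tool pointing down it reaches from about 0.4 to 0.825 m from the base axis. Payload 7 kg.
Tool frame: the origin (TCP) lies midway between the tips of the shut fingers; the grasp point (between the pads) lies 19 mm behind it; z points along the fingers, y is the line along which they close (so a half turn about z gives the same grasp; the last joint's range is limited). The gripper opens to 88 mm and grips with 3 to 60 N. Pads are 19 mm wide; open, the fingers measure 130 mm over their backs; the gripper's body (78 mm by 193 mm) begins 47 mm behind the grasp point.
Start: joints at [-53.165, 20.546, 0.682, 0, -70.136, -16.507], TCP at [0.234, -0.633, 0.227] pointing down, gripper open.
Joint ranges: [-176.03, 176.03], [-82.01, 121.73], [-58.28, 71.71], [-173.87, 95.51], [-174.79, -0.11], [-173.66, 173.66]. Speed limits (degrees/s): [136.94, 136.94, 172.46, 180, 180, 180].

INTERFACE

Orientations are given as a 3x3 rotation matrix whose columns are the frame's x, y, z axes.
In Python, from rig import robot gives the robot as it stands. Calls block until the motion is done:
- robot.goto(position, orientation): joint-space move of the TCP to a pose.
- robot.servo_line(position, ori=None, speed=0.15): straight line of the TCP; ori=None keeps the orientation; speed is the mean speed in m/s.
- robot.movej(angles): joint-space move.
- robot.move_gripper(opening): opening from 0.0 (shut) to 1.0 (fully open); the grip force is fixed at half the most; returns when the fingers have stopped.
- robot.dwell(seconds).
- robot.ik(position, orientation): joint angles nearest the present ones, or None.
- robot.grab_frame(name): name is "side" or "top"; returns (picture, depth): 480x640x3 uint8, red, green, blue; 480x640 float32, m along the optical axis (not along the pixel's ray), 0 where there is no reading.
- robot.camera_info(name): a dict with "vfov" (degrees; the focal length in pixels is half the picture's height over the tangent of half this angle, whatever the lens; pixels are square), "cx", "cy" (the principal point, pixels), "view" (4x4, takes a point from world to camera coordinates). Camera axes: x right, y down, z forward; pixel columns grow to the right and rows downward; lengths in m; the calibration is good to about 2 mm. A picture is of the moment at which its call begins. camera_info takes no time and is no camera call.
A pose or a line that the arm cannot do raises robot.Unreachable and nothing moves.
- robot.job_done(): hands the job in; it is judged then, once.
Readings, each from a call of its own:
- robot.read_t(): time.
- robot.read_qpos(): joint angles.
- robot.read_qvel(): joint speeds.
- robot.read_effort(): joint torques, N m.
- robot.read_position(): TCP position.
- robot.read_tcp_rot(): TCP orientation.
- robot.read_force(): force on the tool from outside, world axes, zero at the start.
- robot.read_ft_torque(): the same for the moment, N m.
- robot.read_grip_width(): opening from 0.0 (shut) to 1.0 (fully open).
- robot.read_finger_force(): force on a finger pad.
Only numpy, scipy, OpenCV 4.12 (cv2) and the standard library are available. Lean on these libraries where they do the work, as an engineer would, in place of code of your own. Each camera call takes 0.05 s, during which the arm holds its last target. There are 200 camera calls.

## Working session

There is one attempt and no reset: what is moved stays moved. The work goes in short steps, each a Python script; the robot and the scene stay as the last script left them, time stands still between calls to the robot, and variables do not carry over. Pictures are saved under pics/ and viewed, at most 10 in all, crops included, and the job is handed in when it is done.

```bash
ls; mkdir -p pics
python3 - <<'E'
from rig import robot
import cv2,numpy as np
for n in("side","top"):
    p,d=robot.grab_frame(n); cv2.imwrite(f"pics/{n}0.png",p[:,:,::-1]); np.save(f"pics/{n}0.npy",d)
    i=robot.camera_info(n); print(n,i)
E
```

```text
pics
side {'vfov': 42.18715065622599, 'cx': 312.6979843514, 'cy': 237.632524324986, 'view': array([[-9.63042667e-01, -2.69345452e-01,  1.35950085e-03,
         5.26987312e-01],
       [-2.04607399e-01,  7.28271065e-01, -6.54031397e-01,
         1.65211065e-01],
       [ 1.75170297e-01, -6.30138305e-01, -7.56466181e-01,
         1.45419983e+00],
       [ 0.00000000e+00,  0.00000000e+00,  0.00000000e+00,
         1.00000000e+00]])}
top {'vfov': 43.7606505709026, 'cx': 320.1423765806684, 'cy': 253.28189071447323, 'view': array([[-0.04882314, -0.99880638,  0.0014555 ,  0.04313202],
       [-0.97555294,  0.04737376, -0.21459774,  0.52536763],
       [ 0.21427263, -0.01189725, -0.97670144,  1.35657169],
       [ 0.        ,  0.        ,  0.        ,  1.        ]])}
```

View pics/top0.png

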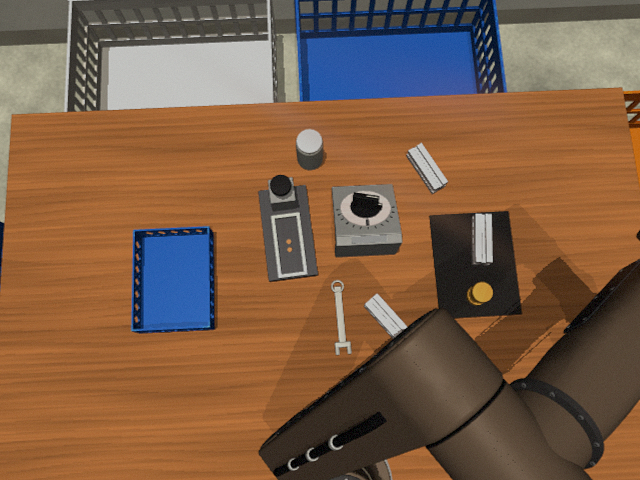

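View pics/side0.png

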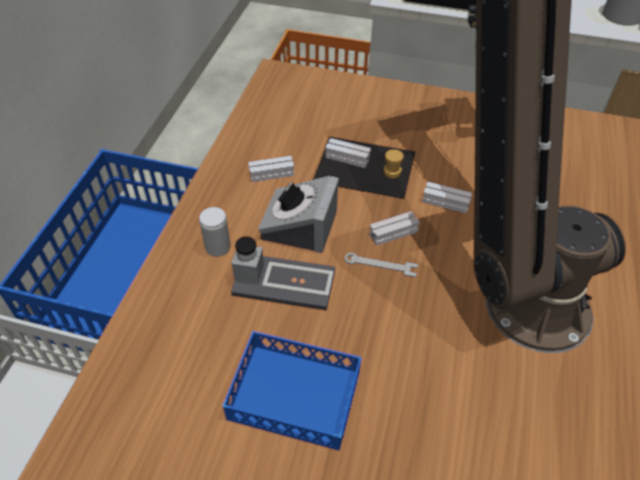

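```bash
cat > h.py <<'E'
import numpy as np,cv2
from rig import robot
def cam(n):
    i=robot.camera_info(n); return 240/np.tan(np.radians(i["vfov"]/2)),i["cx"],i["cy"],i["view"]
def cloud(n,d):
    f,cx,cy,V=cam(n); v,u=np.mgrid[:480,:640]
    P=np.stack([(u-cx)/f*d,(v-cy)/f*d,d],-1)
    W=(P-V[:3,3])@V[:3,:3]; W[d==0]=np.nan; return W
def ray_z(n,u,v,z):
    f,cx,cy,V=cam(n); R=V[:3,:3]; c=-R.T@V[:3,3]; r=R.T@np.array([(u-cx)/f,(v-cy)/f,1]); return c+r*(z-c[2])/r[2]
def proj(n,P):
    f,cx,cy,V=cam(n); p=np.atleast_2d(P)@V[:3,:3].T+V[:3,3]; return np.c_[p[:,0]/p[:,2]*f+cx,p[:,1]/p[:,2]*f+cy]
def crop(n,u0,v0,w,h,s,k="0"):
    return cv2.resize(cv2.imread(f"pics/{n}{k}.png")[v0:v0+h,u0:u0+w],None,fx=s,fy=s,interpolation=cv2.INTER_CUBIC)
E
python3 - <<'E'
from h import *
a=crop("top",325,175,80,85,5); b=crop("side",255,170,80,85,5)
cv2.imwrite("pics/m.png",np.hstack([a,b]))
c=crop("top",255,170,70,115,5); d=crop("top",465,205,40,115,5); e=crop("top",128,222,90,115,5)[:, :250]
cv2.imwrite("pics/s.png",np.hstack([c,d,e])[:, :800])
T=cloud("top",np.load("pics/top0.npy")); S=cloud("side",np.load("pics/side0.npy"))
# sloped panel: points by height in meter region of top
for v in range(186,258,6): print(v,[tuple(np.round(T[v,u]*1000).astype(int)) if T[v,u,0]==T[v,u,0] else None for u in (337,350,366,380,395)])
E
```

```text
186 [(np.int64(709), np.int64(-34), np.int64(5)), (np.int64(694), np.int64(-64), np.int64(47)), (np.int64(693), np.int64(-103), np.int64(44)), (np.int64(690), np.int64(-137), np.int64(48)), (np.int64(703), np.int64(-180), np.int64(2))]
192 [(np.int64(678), np.int64(-31), np.int64(53)), (np.int64(675), np.int64(-62), np.int64(56)), (np.int64(671), np.int64(-100), np.int64(64)), (np.int64(671), np.int64(-134), np.int64(60)), (np.int64(689), np.int64(-180), np.int64(-2))]
198 [(np.int64(658), np.int64(-29), np.int64(67)), (np.int64(656), np.int64(-60), np.int64(68)), (np.int64(638), np.int64(-94), np.int64(121)), (np.int64(652), np.int64(-132), np.int64(72)), (np.int64(652), np.int64(-169), np.int64(64))]
204 [(np.int64(641), np.int64(-28), np.int64(73)), (np.int64(638), np.int64(-59), np.int64(79)), (np.int64(628), np.int64(-94), np.int64(108)), (np.int64(625), np.int64(-126), np.int64(110)), (np.int64(633), np.int64(-165), np.int64(79))]
210 [(np.int64(623), np.int64(-27), np.int64(84)), (np.int64(619), np.int64(-57), np.int64(93)), (np.int64(615), np.int64(-94), np.int64(100)), (np.i
[... 1077 characters left out ...]
 np.int64(-21), np.int64(124)), (np.int64(539), np.int64(-50), np.int64(126)), (np.int64(538), np.int64(-87), np.int64(124)), (np.int64(536), np.int64(-118), np.int64(127)), (np.int64(535), np.int64(-152), np.int64(125))]
246 [(np.int64(528), np.int64(-21), np.int64(122)), (np.int64(527), np.int64(-50), np.int64(117)), (np.int64(528), np.int64(-87), np.int64(106)), (np.int64(527), np.int64(-120), np.int64(102)), (np.int64(526), np.int64(-155), np.int64(100))]
252 [(np.int64(528), np.int64(-22), np.int64(57)), (np.int64(528), np.int64(-54), np.int64(51)), (np.int64(528), np.int64(-92), np.int64(43)), (np.int64(528), np.int64(-127), np.int64(36)), (np.int64(527), np.int64(-163), np.int64(31))]
```

View pics/m.png

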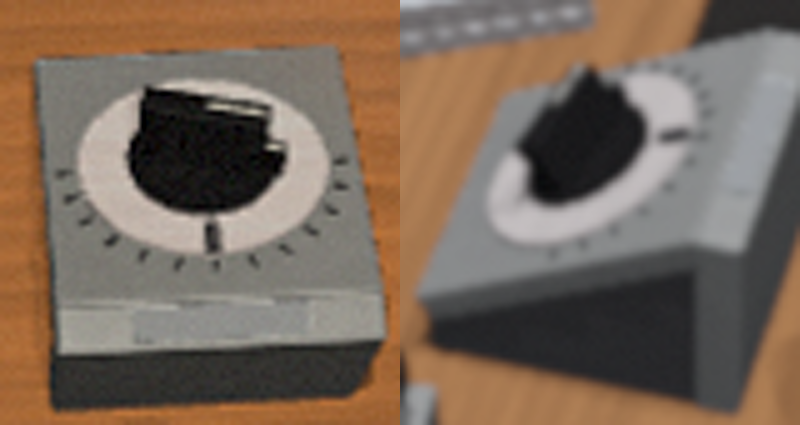

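View pics/s.png

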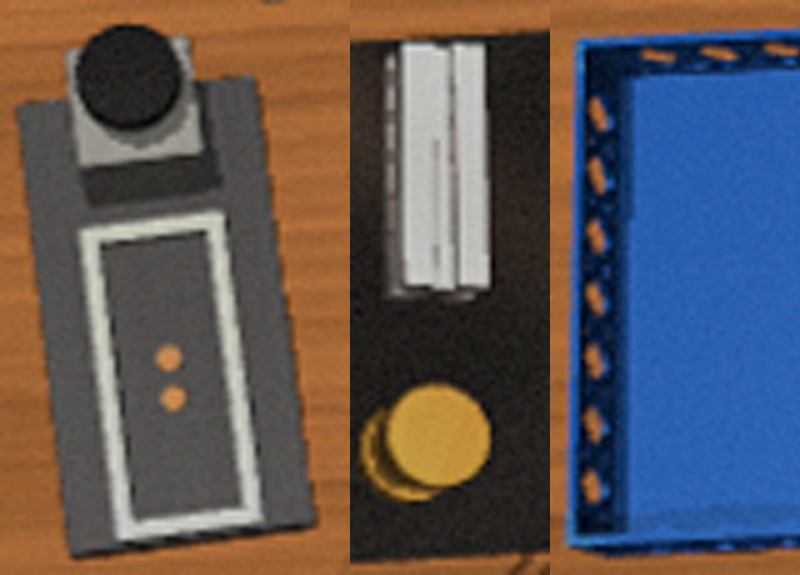

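Run:
```python
from h import *
np.set_printoptions(precision=4,suppress=True)
R=lambda n,u,v,z:ray_z(n,u,v,z)
def sh(name,pts,z,o,s=5,n="top"):
    for p in pts: print(name,R(n,o[0]+(p[0]+.5)/s-.5,o[1]+(p[1]+.5)/s-.5,z))
M=(325,175)
sh("lowfront",[(38,62),(335,48)],.043,M); sh("backtop",[(58,355),(385,340)],.126,M)
SO=(255,170)
sh("stand corners",[(18,104),(250,77),(315,522),(72,555)],.02,SO)
sh("rail outer",[(80,228),(222,210),(262,520),(118,540)],.03,SO)
sh("plunger",[(129,78)],.13,SO)
D=(465,205)
sh("offcut top",[(402-350,42),(486-350,42),(490-350,290),(403-350,290)],.044,D)
sh("coupling",[(437-350,435)],.068,D)
C=(128,222)
for p in [(133.5,229.5),(210.5,227),(214.5,329),(132,331)]: print("crate rim",R("top",*p,.065))
print("can",R("top",309,136,.115))
print("others side",R("side",271,164,.04),R("side",348,147,.044),R("side",395,224,.04),R("side",446,192,.04))
print("side chk: plunger",R("side",246,245,.13),"coupling",R("side",395,156,.068))
```

```text
lowfront [ 0.6945 -0.0203  0.043 ]
lowfront [ 0.6946 -0.1661  0.043 ]
backtop [ 0.5277 -0.0187  0.126 ]
backtop [ 0.5274 -0.1664  0.126 ]
stand corners [0.7023 0.163  0.02  ]
stand corners [0.7108 0.0472 0.02  ]
stand corners [0.4842 0.0257 0.02  ]
stand corners [0.4738 0.1432 0.02  ]
rail outer [0.6339 0.1335 0.03  ]
rail outer [0.6397 0.0638 0.03  ]
rail outer [0.4846 0.051  0.03  ]
rail outer [0.4782 0.1202 0.03  ]
plunger [0.6752 0.1018 0.13  ]
offcut top [ 0.6114 -0.3625  0.044 ]
offcut top [ 0.6094 -0.4032  0.044 ]
offcut top [ 0.4871 -0.3916  0.044 ]
offcut top [ 0.4891 -0.3502  0.044 ]
coupling [ 0.4156 -0.3522  0.068 ]
crate rim [0.6042 0.4569 0.065 ]
crate rim [0.6015 0.2745 0.065 ]
crate rim [0.3597 0.2676 0.065 ]
crate rim [0.3643 0.4559 0.065 ]
can [0.7994 0.0307 0.115 ]
others side [ 0.7402 -0.2623  0.04  ] [ 0.5511 -0.3845  0.044 ] [ 0.3688 -0.1347  0.04  ] [ 0.26   -0.2839  0.04  ]
side chk: plunger [0.6756 0.1026 0.13  ] coupling [ 0.4134 -0.3558  0.068 ]
```

```bash
cat >> h.py <<'E'
c30,s30=np.cos(np.pi/6),.5
N=np.array([s30,0,c30]); P0=np.array([.6945,-.093,.043]); UP=np.array([-c30,0,s30]); Y=np.array([0,-1.,0])
def panel(n,u,v,h):  # -> (coordinate along meter +y, up slope) for a pixel at height h over panel
    a=ray_z(n,u,v,.0); b=ray_z(n,u,v,.2); o=P0+N*h; t=(o-a)@N/((b-a)@N); q=a+t*(b-a)-o; return np.array([q@Y,q@UP])
E
python3 - <<'E'
from h import *
np.set_printoptions(precision=4,suppress=True)
for n,box in(("top",(335,188,395,230)),("side",(268,178,325,222))):
    im=cv2.imread(f"pics/{n}0.png").astype(int); x0,y0,x1,y1=box; c=im[y0:y1,x0:x1]
    m=((c.min(2)>175)).astype(np.uint8)
    k,l,st,_=cv2.connectedComponentsWithStats(m); m=(l==1+np.argmax(st[1:,4])).astype(np.uint8)
    pts=np.argwhere(m)[:,::-1].astype(np.int32); h=cv2.convexHull(pts)[:,0]+[x0,y0]
    q=np.array([panel(n,*p,.002) for p in h]); (cx,cy),r=cv2.minEnclosingCircle(q.astype(np.float32)*1000)
    A=np.c_[2*q,np.ones(len(q))]; s=np.linalg.lstsq(A,(q**2).sum(1),rcond=None)[0]
    print(n,"circ",s[:2],np.sqrt(s[2]+s[0]**2+s[1]**2),"enc",cx,cy,r,len(q))
def P(n,x,y,h,o): return panel(n,o[0]+(x+.5)/5-.5,o[1]+(y+.5)/5-.5,h)
M=(325,175);S=(255,170)
print("tab top",P("top",211,236,.006,M),P("side",673-400,134,.006,S))
print("line",P("top",205,103,.04,M),P("top",270,115,.04,M))
print("nose?",P("top",283,148,.012,M),P("side",590-400,70,.04,S))
E
```

```text
top circ [0.0443 0.0563] 0.007884825919387663 enc 44.57722854614258 55.698673248291016 8.140961647033691 4
side circ [0.0061 0.076 ] 0.054622794995244514 enc 7.307384967803955 77.3166732788086 57.30721664428711 14
tab top [-0.0007  0.1323] [0.0073 0.1306]
line [0.0004 0.0793] [0.0294 0.0895]
nose? [0.0377 0.0822] [0.0287 0.0937]
```

Run:
```python
from h import *
a=crop("top",345,185,45,45,9); b=crop("side",272,178,43,45,9)
f=lambda i:np.clip((i/255.)**.5*255,0,255).astype(np.uint8)
cv2.imwrite("pics/d.png",f(np.hstack([a,b])))
```

```text
(no output)
```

View pics/d.png

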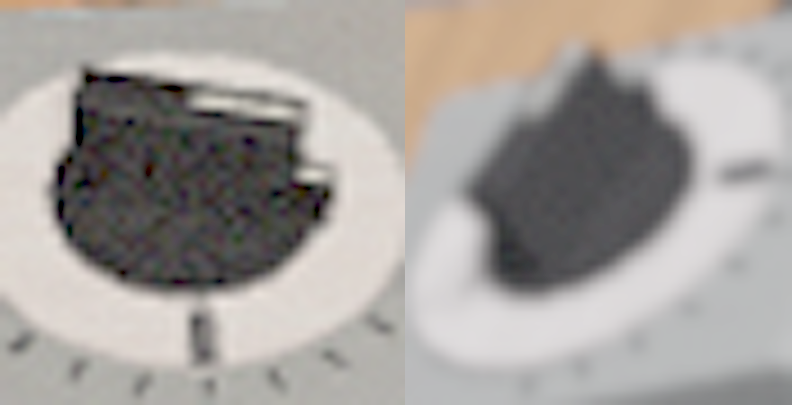

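Run:
```python
from h import *
np.set_printoptions(precision=4,suppress=True)
def tri(a,b):
    M=[]
    for n,p in(("top",a),("side",b)):
        f,cx,cy,V=cam(n); u,v=(p[0]-cx)/f,(p[1]-cy)/f
        M+= [u*V[2]-V[0], v*V[2]-V[1]]
    M=np.array(M); X=np.linalg.lstsq(M[:,:3],-M[:,3],rcond=None)[0]; return X, proj("top",X)[0]-a, proj("side",X)[0]-b
g=lambda o,x,y,s=5:(o[0]+(x+.5)/s-.5,o[1]+(y+.5)/s-.5)
T=(325,175);S=(255,170)
print("tab",*tri(g(T,211,236),g(S,273,134)))
print("plunger",*tri((280.3,185.1),(246,245)))
print("meter back left top corner",*tri(g(T,58,355),g(S,745-400,252)))
print("front low left",*tri(g(T,38,62),g(S,418-400,298)))
print("bar end top nose",*tri(g((345,185),305,112,9),g((272,178),600-405,52,9)))
print("bar end top tail",*tri(g((345,185),84,72,9),g((272,178),476-405,190,9)))
# side images bezel extents via panel coordinates
for lab,(n,o,x,y) in dict(tl=("top",T,78,160),tr=("top",T,331,170),tt=("top",T,198,78),tb=("top",T,212,256),
  sl=("side",S,87,222),sr=("side",S,298,98),st=("side",S,262,70),sb=("side",S,130,243)).items():
    print(lab,panel(n,*g(o,x,y),.003))
```

```text
tab [ 0.5813 -0.0915  0.1226] [-0.0124 -0.2583] [0.2244 0.0888]
plunger [0.6758 0.1021 0.1292] [-0.0017 -0.0267] [0.025  0.0108]
meter back left top corner [ 0.5263 -0.0185  0.1308] [0.0044 0.1201] [-0.1076 -0.0408]
front low left [ 0.6941 -0.0202  0.0451] [-0.0064 -0.1022] [0.0924 0.0394]
bar end top nose [ 0.6343 -0.1216  0.1267] [0.06   1.1818] [-1.0078 -0.4256]
bar end top tail [ 0.6513 -0.0665  0.1209] [0.0257 0.4527] [-0.3955 -0.1675]
tl [-0.058   0.0743]
tr [0.06   0.0892]
tt [0.0038 0.0205]
tb [-0.0011  0.1423]
sl [-0.0264  0.0271]
sr [0.0355 0.1346]
st [0.0654 0.1031]
sb [-0.0497  0.0627]
```

```bash
cat >> h.py <<'E'
AX=P0+UP*.083+Y*.0005
def dpose(deg,h,s=1):
    a=np.radians(deg); x=s*(np.cos(a)*Y+np.sin(a)*UP); z=-N
    return AX+N*h, np.c_[x,np.cross(z,x),z]
def down(yaw_closing):  # tool y along this world yaw (deg), pointing down
    a=np.radians(yaw_closing); y=np.array([np.cos(a),np.sin(a),0]); z=np.array([0,0,-1.]); return np.c_[np.cross(y,z),y,z]
E
python3 - <<'E'
from h import *
np.set_printoptions(precision=1,suppress=True)
for s in(1,-1):
    for a,h in((19.4,.12),(19.4,.014),(92,.014),(92,.12)): print(s,a,h,robot.ik(*dpose(a,h,s)))
for p in((.5493,-.377,.018),(.5578,.0919,.035),(.675,.102,.12),(.48,.365,.05)): 
  for w in (84.4,-95.6): print(p,robot.ik(p,down(w)))
E
```

```text
1 19.4 0.12 [   6.5   42.8   28.6   -3.4 -105.6  -25.9]
1 19.4 0.014 [  6.9  41.3  13.4  -3.5 -92.  -25.5]
1 92 0.014 [  6.9  41.3  13.4  -3.5 -92.  -98.1]
1 92 0.12 [   6.5   42.8   28.6   -3.4 -105.6  -98.5]
-1 19.4 0.12 [   6.5   42.8   28.6   -3.4 -105.6  154.1]
-1 19.4 0.014 [  6.9  41.3  13.4  -3.5 -92.  154.5]
-1 92 0.014 [  6.9  41.3  13.4  -3.5 -92.   81.9]
-1 92 0.12 [   6.5   42.8   28.6   -3.4 -105.6   81.5]
(0.5493, -0.377, 0.018) [-17.7  30.4 -13.6   0.  -46.1 -77.9]
(0.5493, -0.377, 0.018) [-17.7  30.4 -13.6   0.  -46.1 102.1]
(0.5578, 0.0919, 0.035) [  29.2   21.7  -26.4   -0.   -41.9 -124.8]
(0.5578, 0.0919, 0.035) [ 29.2  21.7 -26.4   0.  -41.9  55.2]
(0.675, 0.102, 0.12) [  24.9   25.6   -6.     0.   -58.4 -120.5]
(0.675, 0.102, 0.12) [ 24.9  25.6  -6.    0.  -58.4  59.5]
(0.48, 0.365, 0.05) [  55.8   23.4  -20.7    0.   -45.9 -151.4]
(0.48, 0.365, 0.05) [ 55.8  23.4 -20.7   0.  -45.9  28.6]
```

Run:
```python
from h import *
np.set_printoptions(precision=3,suppress=True)
robot.move_gripper(.5)
p,o=dpose(19.4,.15); robot.goto(p,o); print(robot.read_t())
robot.servo_line(dpose(19.4,.014)[0],speed=.12); print(robot.read_position(),robot.read_force())
robot.move_gripper(0); print("w",robot.read_grip_width(),robot.read_force(),robot.read_ft_torque())
q=robot.read_qpos(); q[5]-=72.6; robot.movej(q); robot.dwell(.1)
print(robot.read_qpos(),robot.read_force(),robot.read_ft_torque())
robot.move_gripper(.5); robot.servo_line(dpose(92,.13)[0],speed=.2); print(robot.read_t())
robot.move_gripper(1.)
robot.goto([.5493,-.377,.15],down(84.4)); print(robot.read_t())
for n in("side","top"):
    p,d=robot.grab_frame(n); cv2.imwrite(f"pics/{n}1.png",p[:,:,::-1])
f=lambda i:np.clip((i/255.)**.5*255,0,255).astype(np.uint8)
cv2.imwrite("pics/d1.png",f(np.hstack([crop("top",335,180,65,65,6,"1"),crop("side",265,173,65,65,6,"1")])))
```

```text
3.5417
[ 0.63  -0.094  0.097] [ 0.848 -0.562 -0.088]
w 0.17871550375123765 [ 5.691 -4.058 -4.823] [-1.168 -3.899  0.709]
[  6.878  41.334  13.483  -3.369 -91.773 -98.055] [ 1.309 -1.648 -1.124] [-0.404 -2.324  0.167]
8.0833
10.2083
```

View pics/d1.png

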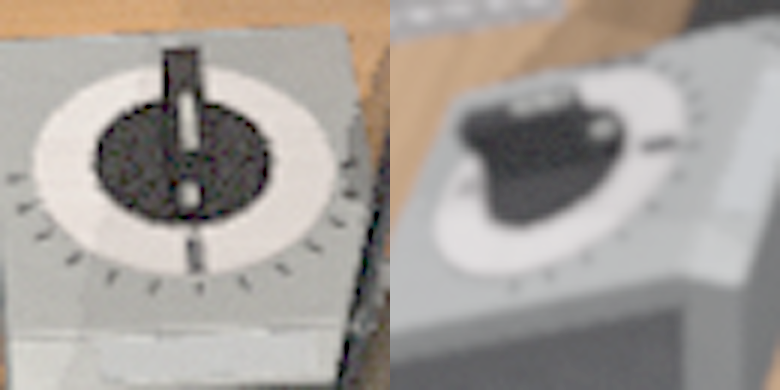

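Run:
```python
from h import *
np.set_printoptions(precision=4,suppress=True)
g=lambda x,y:panel("top",335+(x+.5)/6-.5,180+(y+.5)/6-.5,H)
H=.04;a=g(185,97);b=g(190,148);H=.012;t=g(192.5,228);t2=g(196,272)
print(a,b,t,t2,np.degrees(np.arctan2(*(b-a)[::-1])),np.degrees(np.arctan2(*(t2-t)[::-1])), np.degrees(np.arctan2(*((t+t2)/2-[.0005,.083])[::-1])))
robot.servo_line([.5493,-.377,.018],speed=.15); print(robot.read_force())
robot.move_gripper(0); print("w",robot.read_grip_width()*88,robot.read_finger_force(),robot.read_position(),robot.read_force())
robot.servo_line([.5493,-.377,.16],speed=.15); print(robot.read_grip_width()*88,robot.read_t())
p,d=robot.grab_frame("top"); cv2.imwrite("pics/top2.png",p[:,:,::-1]);p,d=robot.grab_frame("side"); cv2.imwrite("pics/side2.png",p[:,:,::-1])
cv2.imwrite("pics/g2.png",np.hstack([crop("top",410,160,130,180,3,"2"),crop("side",290,80,130,180,3,"2")]))
```

```text
[-0.0002  0.0811] [-0.001   0.1099] [-0.0005  0.1246] [-0.0014  0.1484] 91.60659766373067 92.2874052531762 91.55315832374048
[-0.844   0.038  -0.1512]
w 39.97878350723513 29.999872483313084 [ 0.5493 -0.3771  0.018 ] [-0.2184 -0.9243  0.4512]
39.90000312128966 13.2667
```

View pics/g2.png

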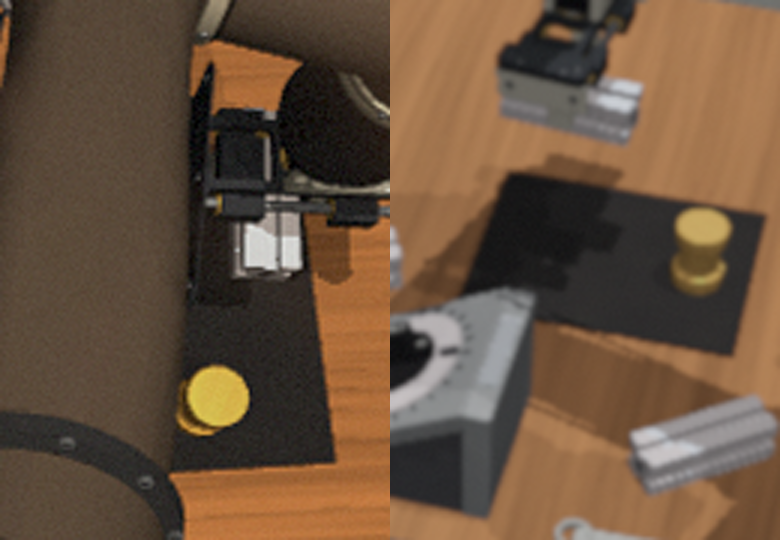

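Run:
```python
from h import *
np.set_printoptions(precision=4,suppress=True)
C=[.5578,.0919]
robot.servo_line([.5493,-.377,.25],speed=.25)
robot.servo_line([*C,.25],ori=down(94.9),speed=.3); print(robot.read_t(),robot.read_grip_width()*88)
robot.servo_line([*C,.06],speed=.2); f0=robot.read_force()
robot.servo_line([*C,.0345],speed=.05); print(f0,robot.read_force(),robot.read_position(),robot.read_tcp_rot()[:,1])
robot.move_gripper(.75); robot.dwell(.2)
robot.servo_line([*C,.2],speed=.2); print(robot.read_t())
robot.move_gripper(0)
robot.goto([.45,.33,.25],down(94.9))
for n in("top","side"):
    p,d=robot.grab_frame(n); cv2.imwrite(f"pics/{n}3.png",p[:,:,::-1])
T=cloud("top",robot.grab_frame("top")[1])
cv2.imwrite("pics/g3.png",np.hstack([crop("top",250,165,80,125,4,"3"),crop("side",220,225,120,125,4,"3")])[:,:800]); print(robot.read_t())
```

```text
15.5917 39.88698085491129
[ 0.2792  0.5742 -2.2505] [ 0.0052  0.5713 -1.9593] [0.5576 0.0919 0.0341] [-0.0855  0.9963 -0.0002]
19.2
21.5333
```

View pics/g3.png

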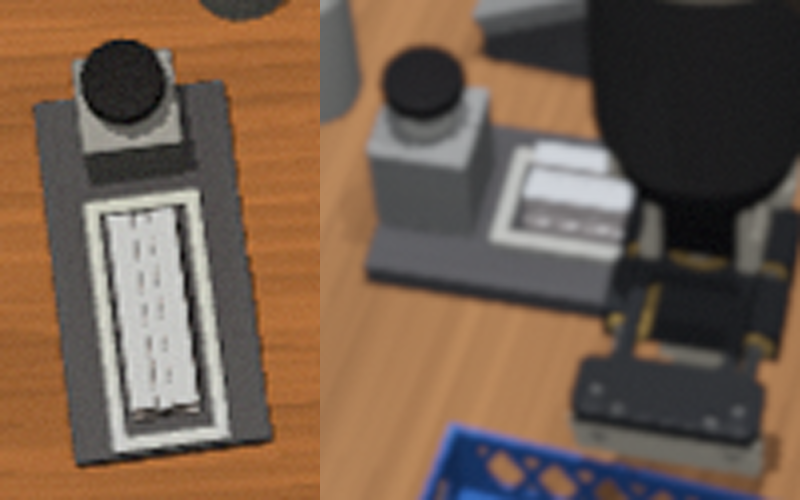

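Run:
```python
from h import *
np.set_printoptions(precision=4,suppress=True)
q=np.mean([ray_z("top",250+(x+.5)/4-.5,165+(y+.5)/4-.5,.06) for x,y in((107,212),(175,205),(198,400),(130,412))],0)
print("offcut",q)
P=[.6757,.1022]
robot.servo_line([*P,.25],ori=down(94.9),speed=.25)
robot.servo_line([*P,.135],speed=.2); f0=robot.read_force()
for z in(.125,.118,.113,.111,.1095,.1085,.1075):
    robot.servo_line([*P,z],speed=.05); robot.dwell(.1); f=robot.read_force()-f0; print(z,f,robot.read_position()[2])
    if abs(f[2])>16: break
robot.dwell(.3)
robot.servo_line([*P,.22],speed=.15); print(robot.read_t())
```

```text
offcut [0.5592 0.0929 0.06  ]
0.125 [3.5144 0.6325 4.8031] 0.1262123436134264
0.118 [2.6046 1.8271 6.7712] 0.11907896133009407
0.113 [1.5957 1.7041 6.9763] 0.11438372681689891
0.111 [1.229  1.8709 9.0653] 0.11258744038181522
0.1095 [1.3812 2.0758 9.1617] 0.1111435217483901
0.1085 [1.1996 1.1068 9.8252] 0.11032777158339643
0.1075 [-0.7128  1.5707 14.6904] 0.11025648481207646
27.4833
```

Run:
```python
from h import *
np.set_printoptions(precision=4,suppress=True)
C=[.5578,.0919]; K=[.482,.364]
robot.move_gripper(.75)
robot.servo_line([*C,.2],ori=down(94.9),speed=.2)
robot.servo_line([*C,.036],speed=.15)
robot.move_gripper(0); print("w",robot.read_grip_width()*88,robot.read_finger_force())
robot.servo_line([*C,.2],speed=.15); print("w",robot.read_grip_width()*88)
robot.servo_line([*K,.2],ori=down(90),speed=.2)
robot.servo_line([*K,.024],speed=.12); print(robot.read_force())
robot.move_gripper(.65); robot.dwell(.2)
robot.servo_line([*K,.25],speed=.2)
q=robot.read_qpos(); q[0]=80; robot.movej(q)
for n in("top","side"):
    p,d=robot.grab_frame(n); cv2.imwrite(f"pics/{n}4.png",p[:,:,::-1])
cv2.imwrite("pics/g4.png",np.hstack([crop("top",110,130,310,220,1.3,"4"),crop("side",210,150,200,220,1.3,"4")])); print(robot.read_t(),robot.read_force(),robot.read_grip_width())
```

```text
w 39.717934764059606 30.000530183315277
w 39.9773203173926
[-0.1979 -0.7687 -1.1253]
38.7583 [-0.404  -0.2681  0.0748] 0.6520090131376798
```

View pics/g4.png

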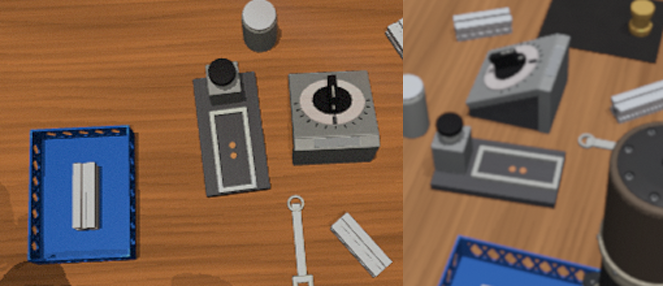

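The offcut lies in the crate (85,195), the plunger is up, and the dial nose is on the tab (333,115). The bystanders that are visible have not moved.

```bash
python3 -c "
from rig import robot
print(robot.job_done())"
```

```text
the job is handed in; nothing more can be done
None
```

The job is handed in, with no verdict shown to me: I set the dial on the tab, laid the offcut in the cradle and released it, pressed the plunger to its stop (about 19.7 mm), and put the offcut in the blue crate, all in about 39 s.

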